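# Load the tape post and hold the carousel at the front

## Robot

A 7-joint arm with a two-finger parallel gripper is mounted at the origin on a cart in front of the work surface, level with it; the furniture and walls round the work are solid. World frame = base frame: x ahead of the robot, y to its left, z up, the work surface at z = 0. Lengths are in m, angles in rad, forces in N, time in s.
With the tool pointing down it reaches from about 0.425 to 0.875 m from the base axis. Payload 9.9 kg.
Tool frame: the origin (TCP) lies between the finger pads; the fingertips stand 11 mm ahead of it and the grasp point (between the pads) lies 8 mm behind it; z points along the fingers, y is the line along which they close (so a half turn about z gives the same grasp; the last joint's range is limited). The gripper opens to 85 mm and grips with 20 to 120 N. Pads are 22 mm wide; open, the fingers measure 114 mm over their backs; the gripper's body (76 mm by 85 mm) begins 54 mm behind the grasp point. The pads swing forward as they close: fully open they stand 13 mm farther back than shut.
Start: joints at [-1.388, 0.576, 0.025, 1.437, -0.015, 1.129, -0.057], TCP at [0.178, 0.651, 0.242] pointing down, gripper open.
Joint ranges: [-2.76, 2.76], [-0.34, 2.15], [-1.52, 1.57], [0.19, 2.46], [-1.09, 4.23], [0.17, 1.99], [-2.82, 2.82]. Speed limits (rad/s): [2.22, 2.22, 3.01, 3.01, 3.14, 3.14, 3.14].

## Interface

Orientations are given as a unit quaternion [x, y, z, w].
In Python, from cell import r gives the robot as it stands. Calls block until the motion is done:
- r.movep(position, orientation): joint-space move of the TCP to a pose.
- r.servo_line(position, speed=0.15, orientation=None, f_stop=None): straight line of the TCP; orientation=None keeps the orientation; speed is the mean speed in m/s. With f_stop (N) it stops when the force on the tool has changed by that much, and returns True; else False.
- r.goto_joints(angles): joint-space move.
- r.ungrasp() and r.close_gripper(f_grip=None): open the fingers fully, or close them until they stop; f_grip is the grip in N (None keeps the last).
- r.dwell(seconds).
- r.solve_ik(position, orientation): joint angles nearest the present ones, or None.
- r.observe(): the state.
- r.get_image(name): name is "side" or "top"; returns the picture (384x512x3 uint8, red, green, blue); there is no depth.
- r.camera_model(name): a dict with "fx", "fy", "cx", "cy" (pixels), "k1" (the pictures are not rectified: a ray, as slopes to the right and down, at radius r is drawn at 1 + k1 r^2 times it, then the intrinsics apply), "rvec" (rotation vector, rad) and "tvec" (3), from world to camera coordinates, as OpenCV has them. Camera axes: x right, y down, z forward; pixel columns grow to the right and rows downward; lengths in m; the calibration is good to about 2 mm. A picture is of the moment at which its call begins. camera_model takes no time and is no camera call.
A pose or a line that the arm cannot do raises r.IKError and nothing moves.
- r.finish_job(): hands the job in; it is judged then, once.
Trained networks look in the newest picture that a camera, given by its name, has taken for a name from the list of things; names that differ only in an ending like _2 or _b are one class to them, and where a whole thing is asked for, a point or a joint stands for the part that bears it (a point fixed in the world has none). Each returns a list of dicts, best first, with "conf" (0 to 1); they miss things now and then, are a little off and sometimes report something else, mostly with a low value. They report only what shows in the picture. A call takes as long as a camera call. They do not tell look-alikes from the thing itself.
- r.search_frame(camera, thing): "extent" ([left, top, right, bottom] in pixels, round what is visible of it).
- r.spot_point(camera, thing): "at" ([column, row] in pixels: a listed point, or the origin of a listed thing).
The state is a dict: "time": time; "joint_pos": joint angles; "dq": joint speeds; "effort": joint torques, N m; "eef_pos": TCP position; "tcp_rot": TCP orientation; "ft_force": force on the tool from outside, world axes, zero at the start; "torque": the same for the moment, N m; "finger_gap": finger opening in m; "grasp_force": force on a finger pad.
Only numpy, scipy, OpenCV 4.12 (cv2) and the standard library are available. Lean on these libraries where they do the work, as an engineer would, in place of code of your own. Each camera call takes 0.05 s, during which the arm holds its last target. There are 200 camera calls.

## Task

Slide the two loose tape rolls over the post of the desk carousel, the large roll first and then the small one on top of it, both fully home, and leave turning the carousel until both are on. Then turn the carousel until the post stands at the front, in line with the pointer on the foot, and finish there gripping the post and holding the carousel still: do not let go. Leave the other things on the table where they are.

Things in the scene. Friction and masses are not known exactly. Their poses are not given: they have to be found in the camera images.
- carousel_base: Fixed black foot (disc, 176 mm across) of the desk carousel, left of the white drawer unit. Origin: centre of its underside, on the axis of turning. Its front is its own -x (within 0.6 rad of facing the robot): there an arm runs out under the deck to an upright lug, 129 mm from the axis, with a small aluminium pointer on top, 33 mm above the table.
- carousel_deck (a joint): Angle of the grey deck (216 mm across, top 28 mm above the table), rad, + counterclockwise from above; a multiple of 2*pi = post at the front; starts 0.9 rad or more away. Turns freely both ways, light friction (0.05 N m), stays where left. 70 mm from the axis, 90 degrees apart: post, a cup either side (60 mm wide, 48 high; contents up to 80 mm above the deck), across from it a bin 36 mm high.
- post_foot (a point): At the deck's top face on the centre line of the tape post (70 mm from the carousel's axis). The post is aluminium, upright, 18 mm in diameter and 88 mm high, its top 8 mm tapered to 10 mm diameter. With both rolls home the top 44 mm of the post stay free to grip.
- post_top (a point): Centre of the tape post's top end, 88 mm above point post_foot.
- front_point (a point): Fixed point level with the deck's top face, 70 mm from the axis towards the pointer: point post_foot coincides with it when the post is exactly at the front.
- large_roll: Large tape roll lying flat on the table to the right of the drawer unit: off-white with a brown cardboard core, 64 mm outer diameter, 24 mm hole, 25 mm high, about 80 g. Origin at the centre of its underside, z along the hole.
- small_roll: Small tape roll lying flat on the table to the right of the drawer unit, same colours: 48 mm outer diameter, 24 mm hole, 19 mm high, about 40 g. Origin at the centre of its underside, z along the hole.
- mouse: Bystander: computer mouse 108x60x34 mm, left of the carousel. Origin at the centre of its underside.
- binder_clip: Bystander: binder clip 30x38x24 mm, between the drawer unit and the rolls. Origin at the centre of its underside.
- eraser: Bystander: eraser 42x23x14 mm, to the right of the rolls. Origin at the centre of its underside. (All else on the table is fixed. The white drawer unit, 0.17 m high, stands between carousel and rolls, x 0.28 to 0.57, y -0.11 to 0.14: carry the rolls over it.)
There are look-alikes about, which are no part of the job. Leave any black look-alike of the small_roll alone.

How it is judged:
On the way, in this order (a step that is already met when the one before it is completed fails the run):
1. the large roll is on the post, flat on the deck (horizontal distance between large_roll and post_foot below 0.007 m and z of large_roll in the frame of post_foot between -0.004 and 0.004 m and angle between large_roll's own z axis and vertical below 0.12 rad), for 0.2 s.
2. the small roll is on the post, flat on the large roll (all of step 1 and horizontal distance between small_roll and post_foot below 0.007 m and z of small_roll in the frame of post_foot between 0.021 and 0.029 m and angle between small_roll's own z axis and vertical below 0.12 rad), for 0.2 s.
3. the post is at the front pointer, gripped and still (horizontal distance between post_foot and front_point below 0.01 m and contact force between the fingers and carousel_deck above 2 N and velocity of joint carousel_deck between -0.1 and 0.1 rad/s), for 0.2 s.
At the end, for the whole second after the job is handed in: Both rolls are threaded on the post, the large one flat on the deck and the small one flat on it (within 4 mm of height), the post stands within 10 mm of the front point, the carousel does not turn (under 0.1 rad/s), and the fingers still grip the post with more than 2 N (all of step 2 and all of step 3); the arm keeps its last pose, push and grip.
It fails at once if a bystander (mouse, binder clip, eraser) is moved more than 20 mm (distance of any of mouse, binder_clip, eraser from where it was at the start of the episode above 0.02 m).
It also fails if it takes over 72 s, if anything falls off the work surface, if the arm or the gripper's body presses on something with over 40 N, if the wrist force passes 120 N, or if a joint passes its speed limit or range.

## Working session

There is one attempt and no reset: what is moved stays moved. The work goes in short steps, each a Python script; the robot and the scene stay as the last script left them, time stands still between calls to the robot, and variables do not carry over. Pictures are saved under pics/ and viewed, at most 10 in all, crops included, and the job is handed in when it is done.

```bash
mkdir -p pics; ls; cat > h.py <<'E'
from cell import r
import numpy as np, cv2
from scipy.optimize import least_squares
def cam(n):
    m=r.camera_model(n); R=cv2.Rodrigues(np.array(m["rvec"],float))[0]; return m,R,np.array(m["tvec"],float).ravel()
def proj(n,P):
    m,R,t=cam(n); p=R@np.array(P,float)+t; s=p[:2]/p[2]; s=s*(1+m["k1"]*(s@s))
    return np.array([m["fx"]*s[0]+m["cx"],m["fy"]*s[1]+m["cy"]])
def ray(n,px):
    m,R,t=cam(n)
    s=cv2.undistortPoints(np.array([[px]],float),np.array([[m["fx"],0,m["cx"]],[0,m["fy"],m["cy"]],[0,0,1]]),np.array([m["k1"],0,0,0,0]))[0,0]
    return -R.T@t, R.T@np.array([s[0],s[1],1])
def atz(n,px,z):
    o,d=ray(n,px); return o+d*(z-o[2])/d[2]
def tri(obs):
    A=np.zeros((3,3));b=np.zeros(3)
    for n,px in obs:
        o,d=ray(n,px); d=d/np.linalg.norm(d); M=np.eye(3)-np.outer(d,d); A+=M;b+=M@o
    P=np.linalg.solve(A,b); return P,[np.round(proj(n,P)-px,1) for n,px in obs]
def save(n,f,box=None,s=1):
    im=r.get_image(n)[:,:,::-1]
    if box: im=im[box[1]:box[3],box[0]:box[2]]
    cv2.imwrite("pics/"+f,cv2.resize(im,None,fx=s,fy=s,interpolation=cv2.INTER_CUBIC))
E
python3 - <<'E'
from h import *
np.set_printoptions(precision=4,suppress=True)
save("top","t0.png"); save("side","s0.png")
for n in("top","side"):
    m,R,t=cam(n); print(n,m["fx"],m["k1"],-R.T@t)
    for th in["carousel_base","post_foot","post_top","large_roll","small_roll","mouse","binder_clip","eraser"]:
        print(th,[(np.round(d["at"],1).tolist(),round(d["conf"],2)) for d in r.spot_point(n,th)])
    for th in["large_roll","small_roll"]: print(th,[(np.round(d["extent"]).tolist(),round(d["conf"],2)) for d in r.search_frame(n,th)])
o=r.observe(); print(o["time"],o["eef_pos"],o["tcp_rot"],o["finger_gap"])
E
```

```text
pics
top 377.6220015913319 -0.06466905867248639 [0.425  0.0297 1.4849]
carousel_base [([201.4, 203.0], 0.7)]
post_foot [([218.8, 191.5], 0.83)]
post_top [([212.9, 193.6], 0.71)]
large_roll []
small_roll [([322.9, 203.5], 0.54), ([346.4, 213.0], 0.48), ([368.2, 214.4], 0.41)]
mouse [([125.4, 182.6], 0.76)]
binder_clip []
eraser [([384.2, 194.1], 0.64)]
large_roll [([341.0, 160.0, 355.0, 178.0], 0.7), ([296.0, 203.0, 300.0, 212.0], 0.34)]
small_roll [([341.0, 210.0, 355.0, 222.0], 0.67), ([318.0, 199.0, 330.0, 210.0], 0.61)]
side 433.6567365858422 -0.009842040715286068 [-0.0274 -1.0297  0.9885]
carousel_base []
post_foot []
post_top [([242.2, 163.3], 0.92)]
large_roll [([341.2, 271.8], 0.64)]
small_roll [([287.4, 266.5], 0.69), ([289.7, 292.3], 0.53)]
mouse [([216.9, 141.2], 0.47)]
binder_clip [([268.8, 247.6], 0.39)]
eraser [([343.7, 324.6], 0.55)]
large_roll []
small_roll [([284.0, 282.0, 301.0, 298.0], 0.67), ([283.0, 259.0, 294.0, 273.0], 0.66), ([297.0, 302.0, 316.0, 326.0], 0.61)]
1.1 [0.1779 0.6511 0.2423] [ 0.133   0.9911  0.     -0.    ] 0.08507651122079803
```

```bash
python3 - <<'E'
import cv2,numpy as np
t=cv2.imread("pics/t0.png");s=cv2.imread("pics/s0.png")
cv2.imwrite("pics/t0z.png",cv2.resize(t[120:300,90:410],(800,450),interpolation=cv2.INTER_CUBIC))
cv2.imwrite("pics/s0z.png",cv2.resize(s[100:350,180:400],None,fx=2.4,fy=2.4,interpolation=cv2.INTER_CUBIC))
E
```

```text
(no output)
```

View pics/t0z.png

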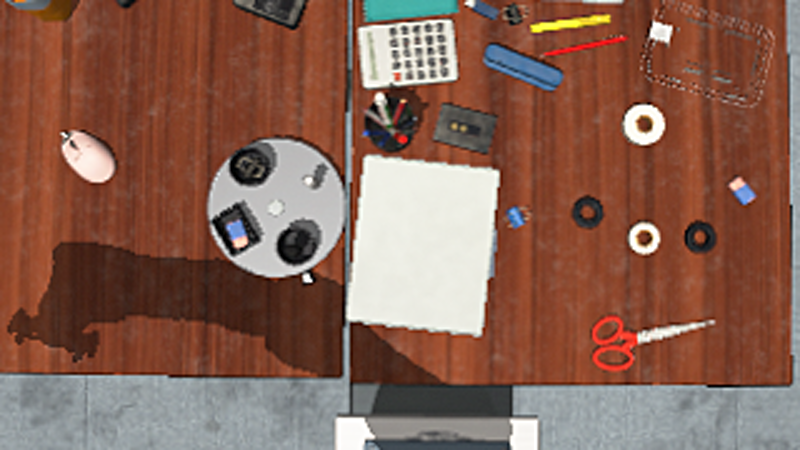

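View pics/s0z.png

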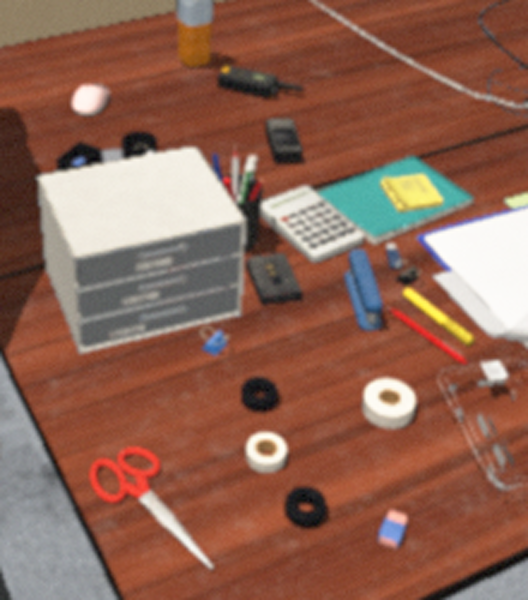

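The top view shows the white large roll at px (347,170) and the white small roll at (347.5,215). The black look-alike rings are at (325,205) and (370,215), and the eraser is at (386,196). The post top is near (213,192), the deck axis near (200,203) and the pointer near (213,231). Small-roll candidates are the white ring (347.5,215) and two black rings. The white one with the brown core is the one described, so I'll confirm it in a crop and measure.

```bash
cat > m.py <<'E'
from h import *
np.set_printoptions(precision=4,suppress=True)
from scipy.optimize import least_squares
I={n:cv2.imread(f"pics/{n[0]}0.png") for n in("top","side")}
a=np.linspace(0,2*np.pi,60,endpoint=False)
def blob(n,px,hw):
    im=I[n].astype(int); x0,y0=int(px[0])-hw,int(px[1])-hw; c=im[y0:y0+2*hw,x0:x0+2*hw]
    w=((c.min(2)>120)).astype(np.uint8); nl,L,S,C=cv2.connectedComponentsWithStats(w)
    k=1+S[1:,4].argmax(); cs,_=cv2.findContours((L==k).astype(np.uint8),0,2)
    p=cs[0]; m=np.zeros_like(w); cv2.drawContours(m,[cv2.convexHull(p)],-1,1,-1)
    ys,xs=np.nonzero(m); return np.array([xs.mean()+x0,ys.mean()+y0]),m.sum()
def cyl(n,P,rad,h):
    q=np.array([proj(n,[P[0]+rad*np.cos(t),P[1]+rad*np.sin(t),P[2]+z]) for t in a for z in(0,h)]).astype(np.float32)
    M=cv2.moments(cv2.convexHull(q)); return np.array([M["m10"],M["m01"]])/M["m00"],M["m00"]
for nm,rad,h,pt,ps in(("large",.032,.025,(347,170),(342,266)),("small",.024,.019,(347,215),(291,288))):
    o={"top":blob("top",pt,16),"side":blob("side",ps,18)}
    f=lambda P:np.concatenate([cyl(n,P,rad,h)[0]-o[n][0] for n in o])
    s=least_squares(f,np.append(atz("top",pt,0)[:2],0)); print(nm,s.x,"res",s.fun,"areas",[(o[n][1],cyl(n,s.x,rad,h)[1]) for n in o])
E
python3 - <<'E'
from m import *
print("post",tri([("top",(212.9,193.6)),("side",(242.2,163.3))]), atz("top",(212.9,193.6),.116),atz("top",(213.2,192.4),.116))
print("axis~",atz("top",(200.4,203.2),.03),"pointer",atz("top",(212.8,231.2),.033),"foot",atz("top",(218.8,191.5),.028))
print("pointer side",proj("side",atz("top",(212.8,231.2),.033)))
t=I["top"]
A=cv2.resize(t[160:240,165:240],None,fx=6,fy=6,interpolation=cv2.INTER_CUBIC)
B=cv2.resize(t[155:235,310:360],None,fx=6,fy=6,interpolation=cv2.INTER_CUBIC)
cv2.imwrite("pics/c1.png",np.hstack([A,B]))
E
```

```text
Traceback (most recent call last):
  File "m.py", line 18, in <module>
    s=least_squares(f,np.append(atz("top",pt,0)[:2],0)); print(nm,s.x,"res",s.fun,"areas",[(o[n][1],cyl(n,s.x,rad,h)[1]) for n in o])
  File "m.py", line 17, in <lambda>
    f=lambda P:np.concatenate([cyl(n,P,rad,h)[0]-o[n][0] for n in o])
                               ~~~^^^^^^^^^^^
  File "m.py", line 13, in cyl
    q=np.array([proj(n,[P[0]+rad*np.cos(t),P[1]+rad*np.sin(t),P[2]+z]) for t in a for z in(0,h)]).astype(np.float32)
                ~~~~^^^^^^^^^^^^^^^^^^^^^^^^^^^^^^^^^^^^^^^^^^^^^^^^^^
  File "h.py", line 7, in proj
    m,R,t=cam(n); p=R@np.array(P,float)+t; s=p[:2]/p[2]; s=s*(1+m["k1"]*(s@s))
          ~~~^^^
  File "h.py", line 5, in cam
    m=r.camera_model(n); R=cv2.Rodrigues(np.array(m["rvec"],float))[0]; return m,R,np.array(m["tvec"],float).ravel()
ValueError: time passes only in moves, steps and waits
```

```bash
sed -i 's/^def cam(n):/import functools\n@functools.cache\ndef cam(n):/' h.py; sed -i 's/np.append(atz("top",pt,0)\[:2\],0))/np.append(atz("top",pt,0)[:2],0.002),diff_step=.01)/' m.py
python3 - <<'E'
from m import *
print("post",tri([("top",(212.9,193.6)),("side",(242.2,163.3))]), atz("top",(212.9,193.6),.116),atz("top",(213.2,192.4),.116))
print("axis~",atz("top",(200.4,203.2),.03),"pointer",atz("top",(212.8,231.2),.033),"foot",atz("top",(218.8,191.5),.028))
print("pointer side",proj("side",atz("top",(212.8,231.2),.033)))
t=I["top"]
A=cv2.resize(t[160:240,165:240],None,fx=6,fy=6,interpolation=cv2.INTER_CUBIC)
B=cv2.resize(t[155:235,310:360],None,fx=6,fy=6,interpolation=cv2.INTER_CUBIC)
cv2.imwrite("pics/c1.png",np.hstack([A,B]))
E
```

```text
large [ 0.61   -0.3198  0.0009] res [-0.0076  0.0137  0.012  -0.0017] areas [(np.uint64(218), 233.5591013371013), (np.uint64(390), 382.3403331208974)]
small [ 0.4315 -0.3205  0.0009] res [ 0.0349 -0.071  -0.0584  0.0049] areas [(np.uint64(132), 132.03661311604083), (np.uint64(245), 240.86358825536445)]
post (array([0.5079, 0.1917, 0.115 ]), [array([ 0.4, -0.9]), array([-1.,  0.])]) [0.5044 0.193  0.116 ] [0.5088 0.192  0.116 ]
axis~ [0.4719 0.2512 0.03  ] pointer [0.3647 0.2012 0.033 ] foot [0.5179 0.1807 0.028 ]
pointer side [204.9525 189.8381]
```

View pics/c1.png

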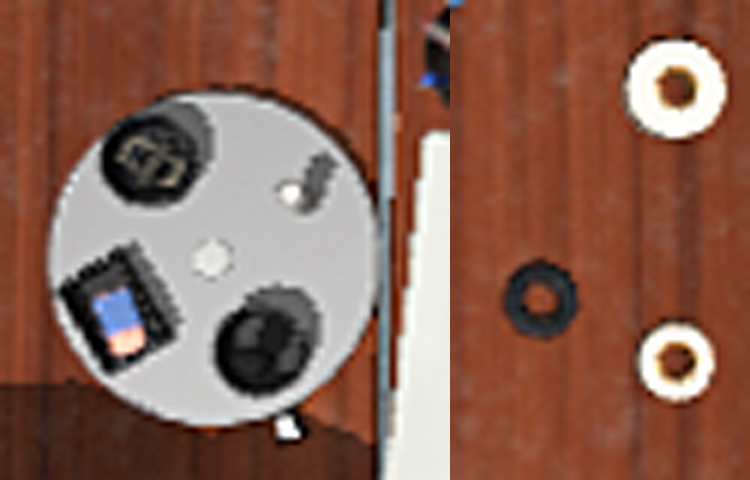

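The crop confirms the white small roll with the brown core at (347.6,215); the ring at (325,205) is black. The measured roll bases come out at z≈0.001, and the post top at z 0.115 against an expected 0.116. I'll start moving and pick the large roll.

```bash
cat >> h.py <<'E'
np.set_printoptions(precision=4,suppress=True)
Q=[0.70710678,0.70710678,0,0]
def st(*k):
    o=r.observe(); print(round(o["time"],2),np.round(o["eef_pos"],4),"gap",round(o["finger_gap"],4),"gf",round(o["grasp_force"],1),"F",np.round(o["ft_force"],1),*k)
E
python3 - <<'E'
from h import *
for q in(Q,[-Q[0],Q[1],0,0]):
    for p in([.61,-.32,.2],[.61,-.32,.01],[.4315,-.3205,.01],[.508,.192,.26],[.508,.192,.06],[.41,.22,.09]):
        print(p,r.solve_ik(p,q))
E
```

```text
[0.61, -0.32, 0.2] [-0.0427  0.8062  0.9284  1.4707 -0.6683  1.2014  0.9814]
[0.61, -0.32, 0.01] [ 0.2074  0.8767  0.3744  1.6166 -0.4342  0.7319  0.7858]
[0.4315, -0.3205, 0.01] [ 0.4347  0.7079  0.1797  2.0315 -0.2854  0.4255  0.833 ]
[0.508, 0.192, 0.26] [-0.7817  0.3971  0.4843  1.7734 -0.2125  1.0229 -0.2181]
[0.508, 0.192, 0.06] [-0.6512  0.6443  0.3129  1.9918 -0.3567  0.558  -0.0918]
[0.41, 0.22, 0.09] [-0.8034  0.5143  0.3033  2.1626 -0.3087  0.5047 -0.2651]
[0.61, -0.32, 0.2] [-0.1404  1.0177  1.3547  1.4742 -0.9942  1.4395 -1.9083]
[0.61, -0.32, 0.01] [-0.0369  1.0513  0.9073  1.6263 -0.9726  0.9748 -1.9236]
[0.4315, -0.3205, 0.01] [ 0.1353  0.8257  0.6822  2.042  -0.9307  0.6161 -1.6716]
[0.508, 0.192, 0.26] [-0.2435  0.3715 -0.2883  1.7547  0.1205  1.0327  2.5665]
[0.508, 0.192, 0.06] [-0.2026  0.6346 -0.3713  1.9753  0.3903  0.601   2.3081]
[0.41, 0.22, 0.09] [-0.3326  0.5063 -0.3702  2.1462  0.3453  0.5448  2.1834]
```

```bash
python3 - <<'E'
from h import *
r.movep([.508,.10,.34],Q); st()
r.movep([.61,-.32,.16],Q); st()
import cv2
save("top","t1.png"); save("side","s1.png")
for n in("top","side"):
    for th in["post_top","post_foot","carousel_base"]: print(n,th,[(np.round(d["at"],1).tolist(),round(d["conf"],2)) for d in r.spot_point(n,th)])
print(r.servo_line([.61,-.32,.010],speed=.12,f_stop=12)); st()
r.close_gripper(f_grip=30); st()
r.servo_line([.61,-.32,.26],speed=.25); st()
E
```

```text
3.42 [0.5079 0.1013 0.3397] gap 0.0852 gf 0.0 F [-0.3  0.3 -0.1]
5.12 [ 0.6111 -0.3183  0.1605] gap 0.0853 gf 0.0 F [-0.1 -0.   0.3]
top post_top [([212.0, 191.3], 0.94)]
top post_foot [([219.3, 192.0], 0.96)]
top carousel_base [([201.2, 203.2], 0.76)]
side post_top [([243.9, 164.3], 0.83)]
side post_foot []
side carousel_base []
False
6.92 [ 0.6104 -0.3203  0.0108] gap 0.0854 gf 0.0 F [-0.7  0.3  0.8]
7.27 [ 0.6104 -0.3202  0.0109] gap 0.0623 gf 32.6 F [-0.2  0.3  5. ]
8.42 [ 0.6095 -0.3194  0.2585] gap 0.0622 gf 32.9 F [ 0.2  0.8 -1. ]
```

The large roll is gripped (gap 62 mm) and lifted. Next I'll refine the post, axis and pointer positions from the fresh, unshadowed pictures.

```bash
python3 - <<'E'
from h import *
P,e=tri([("top",(212.0,191.3)),("side",(243.9,164.3))]); print("tri",P,e); print(atz("top",(212,191.3),.116),atz("side",(243.9,164.3),.116),atz("side",(242.2,163.3),.116),atz("top",(219.3,192),.028))
t=cv2.imread("pics/t1.png");s=cv2.imread("pics/s1.png")
# deck fit
hsv=cv2.cvtColor(t,cv2.COLOR_BGR2HSV); m=((hsv[:,:,1]<40)&(hsv[:,:,2]>110)).astype(np.uint8)
m[:, :165]=0; m[:,228:]=0; m[:170]=0; m[240:]=0
cs,_=cv2.findContours(m,0,cv2.CHAIN_APPROX_NONE); c=max(cs,key=cv2.contourArea)
W=np.array([atz("top",p+0.0,.028)[:2] for p in c[:,0].astype(float)])
f=lambda v:np.hypot(W[:,0]-v[0],W[:,1]-v[1])-v[2]
print("deck",least_squares(f,[.47,.25,.1],loss="soft_l1",f_scale=.002).x)
for P in([.508,.192],[.505,.193]): print("proj",proj("top",[*P,.116]),proj("top",[*P,.028]),proj("side",[*P,.116]))
A=cv2.resize(t[178:238,190:230],None,fx=9,fy=9,interpolation=cv2.INTER_NEAREST)
B=cv2.resize(s[145:185,218:264],None,fx=9,fy=9,interpolation=cv2.INTER_NEAREST); B=np.vstack([B,np.zeros((180,B.shape[1],3),np.uint8)])
cv2.imwrite("pics/c2.png",np.hstack([A,B]))
E
```

```text
tri [0.5168 0.1963 0.1054] [array([ 0.4, -0.9]), array([-1.,  0.])]
[0.5128 0.1964 0.116 ] [0.5135 0.1801 0.116 ] [0.5107 0.1889 0.116 ] [0.5159 0.1788 0.028 ]
deck [0.4726 0.2513 0.1048]
proj [213.1946 192.6249] [215.8615 194.0221] [241.1844 163.0454]
proj [212.9081 193.4458] [215.5925 194.7938] [240.326 163.102]
```

View pics/c2.png

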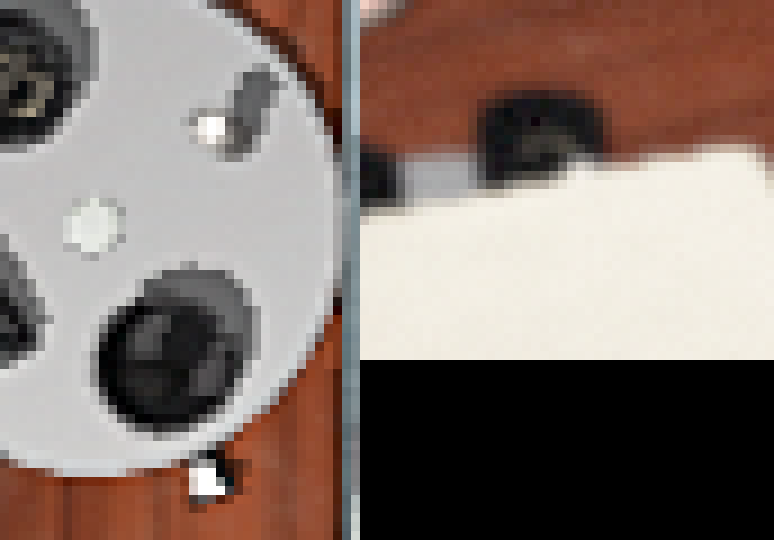

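The side view shows the post tip just above the drawer edge at (242,163.5). The top view's post outline agrees with (0.508,0.192), at 69 mm from the fitted axis (0.4726,0.2513). I'll carry the large roll over now.

```bash
cat >> h.py <<'E'
POST=np.array([.5085,.1915])
def place(zrel):
    r.movep([.56,-.06,.28],Q); r.movep([*POST,.24],Q); st()
    r.servo_line([*POST,.14],speed=.15); r.dwell(.2); st()
    hit=r.servo_line([*POST,zrel],speed=.05,f_stop=6); st("hit",hit); return hit
E
python3 - <<'E'
from h import *
h=place(.064)
if not h: r.dwell(.3); st()
save("top","t2.png",(180,160,240,240),7)
E
```

```text
10.47 [0.5095 0.1894 0.2404] gap 0.0622 gf 32.9 F [-0.3 -0.2 -0.5]
11.48 [0.509  0.1916 0.1409] gap 0.0623 gf 32.9 F [ 0.1  0.3 -0.9]
13.15 [0.5085 0.1915 0.0642] gap 0.062 gf 33.0 F [ 0.  -0.6 -0.5] hit False
13.45 [0.5085 0.1915 0.0641] gap 0.0622 gf 33.0 F [-0.  -0.7 -0.7]
```

View pics/t2.png

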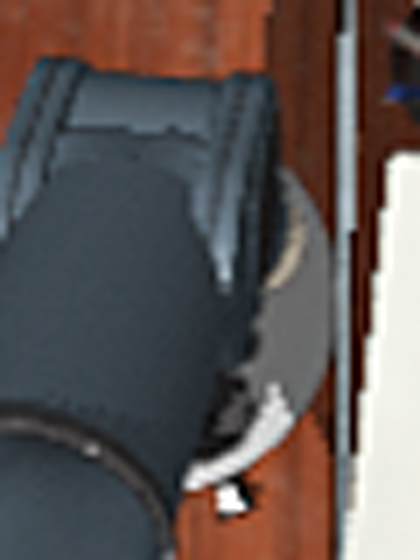

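No contact all the way down past the tip, and the roll (an arc at (220,195)) sits over the post position, so it is threaded. I'll release it and fetch the small roll.

```bash
python3 - <<'E'
from h import *
r.ungrasp(); r.dwell(.2); st()
r.servo_line([*POST,.24],speed=.25)
r.movep([.53,-.06,.28],Q); r.movep([.4315,-.3205,.12],Q); st()
save("top","t3.png",(175,160,235,240),7)
for th in["large_roll","small_roll"]: print(th,[(np.round(d["at"],1).tolist(),round(d["conf"],2)) for d in r.spot_point("top",th)])
print("expect large",proj("top",[*POST,.028]), "small",proj("top",[.4315,-.3205,0]))
print(r.servo_line([.4315,-.3205,.010],speed=.12,f_stop=12)); st()
r.close_gripper(f_grip=30); st()
r.servo_line([.4315,-.3205,.26],speed=.25); st()
E
```

```text
14.07 [0.5085 0.1915 0.064 ] gap 0.0853 gf 0.0 F [ 0.1 -0.5 -0.4]
17.13 [ 0.4329 -0.3192  0.1203] gap 0.0854 gf 0.0 F [0.1 0.3 0.2]
large_roll [([216.7, 192.1], 0.62)]
small_roll [([321.7, 203.6], 0.61), ([348.5, 217.4], 0.43)]
expect large [215.9923 193.8942] small [346.6595 214.8924]
False
18.35 [ 0.4317 -0.3208  0.0105] gap 0.0855 gf 0.0 F [-0.3  0.3  0.6]
18.8 [ 0.4318 -0.3206  0.0108] gap 0.0471 gf 29.6 F [-0.8  1.4  7.7]
19.95 [ 0.4311 -0.3199  0.2589] gap 0.0472 gf 30.9 F [-0.1  0.2 -0. ]
```

View pics/t3.png

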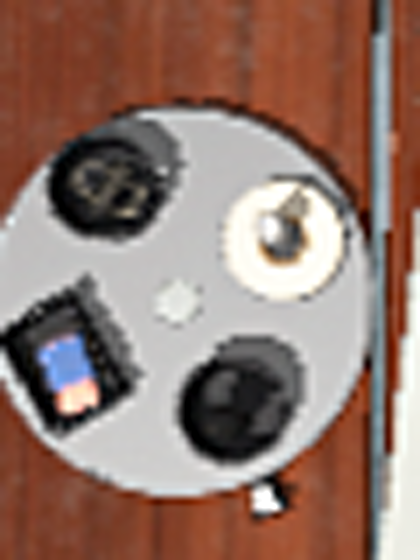

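The large roll sits flat and centred round the post at (215.5,193.5), matching the prediction (216,193.9). The small roll is gripped (gap 47 mm), so I'll place it.

```bash
python3 - <<'E'
from h import *
h=place(.067)
if not h:
    r.dwell(.2); r.ungrasp(); r.dwell(.2); st()
    r.servo_line([*POST,.22],speed=.25)
    r.movep([.53,-.02,.30],Q); st()
    save("top","t4.png",(175,160,235,240),7)
    # IK survey for the turn: lean body toward +y by tilt about world x
    from scipy.spatial.transform import Rotation as Ro
    C=np.array([.4726,.2513])
    for tilt in(-20,20):
        q=(Ro.from_euler("x",tilt,degrees=True)*Ro.from_quat(Q)).as_quat(); R=Ro.from_quat(q).as_matrix()
        print(tilt,"z",R[:,2],"y",R[:,1],[r.solve_ik([*(C+.07*np.array([np.cos(a),np.sin(a)])),.10],q) is not None for a in np.radians([-59,-90,-120,-155])])
E
```

```text
22.08 [0.5094 0.1894 0.2405] gap 0.0474 gf 30.9 F [ 0.8  0.3 -0.2]
23.1 [0.509  0.1916 0.1408] gap 0.047 gf 30.9 F [-0.4 -0.5  0. ]
24.71 [0.5085 0.1915 0.0672] gap 0.0472 gf 30.9 F [0.3 0.1 0.2] hit False
25.57 [0.5085 0.1915 0.067 ] gap 0.0852 gf 0.0 F [ 1.2 -0.4 -0.3]
27.24 [ 0.5299 -0.0181  0.2988] gap 0.0857 gf 0.0 F [0.3 1.5 0.3]
-20 z [ 0.     -0.342  -0.9397] y [1. 0. 0.] [True, True, True, True]
20 z [ 0.      0.342  -0.9397] y [1. 0. 0.] [True, True, True, True]
```

View pics/t4.png

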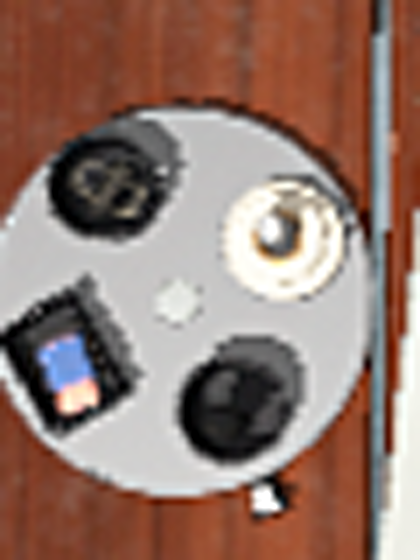

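Both rolls are concentric on the post. Now I'll grip the post with the tool leaning away from the drawer unit and turn the deck clockwise about 96° to the pointer.

```bash
python3 - <<'E'
from h import *
from scipy.spatial.transform import Rotation as Ro
C=np.array([.4726,.2513]); ptr=atz("top",(212.7,231.0),.033)[:2]
a1=np.arctan2(*(ptr-C)[::-1]); a0=np.arctan2(*(POST-C)[::-1]); print("ptr",ptr,np.linalg.norm(ptr-C),np.degrees([a0,a1]),"front",C+.07*np.array([np.cos(a1),np.sin(a1)]))
q=(Ro.from_euler("x",-15,degrees=True)*Ro.from_quat(Q)).as_quat(); zt=Ro.from_quat(q).as_matrix()[:,2]
def tcp(a,zz=.100): return np.array([*(C+.07*np.array([np.cos(a),np.sin(a)])),zz])+.008*zt
r.movep(tcp(a0,.24),q); st()
if r.servo_line(tcp(a0),speed=.12,f_stop=8): st("HIT"); raise SystemExit
r.close_gripper(f_grip=30); r.dwell(.2); st()
for a in np.linspace(a0,a1,10)[1:]:
    r.servo_line(tcp(a),speed=.05); st(round(np.degrees(a)))
    if np.linalg.norm(r.observe()["ft_force"])>40: break
r.dwell(.4); st()
save("top","t5.png",(165,160,240,240),7)
save("side","s5.png")
for n in("top","side"):
    for th in["post_top","post_foot","large_roll","small_roll"]: print(n,th,[(np.round(d["at"],1).tolist(),round(d["conf"],2)) for d in r.spot_point(n,th)])
E
```

```text
ptr [0.3655 0.2016] 0.11809975996972212 [ -59.0222 -155.1263] front [0.4091 0.2219]
28.18 [0.5084 0.1893 0.2321] gap 0.0857 gf 0.0 F [ 0.4 -0.8  0.4]
30.32 [0.5091 0.189  0.0926] gap 0.0167 gf 29.5 F [ 3.2 -1.5  5.8]
30.73 [0.4975 0.1826 0.0926] gap 0.0168 gf 30.3 F [ 4.2 -3.4  3.3] -70
31.14 [0.4846 0.1783 0.0926] gap 0.017 gf 31.3 F [ 3.3 -6.8  3.4] -80
31.55 [0.4713 0.178  0.0926] gap 0.0169 gf 30.9 F [ 2.7 -4.1  4.2] -91
31.96 [0.4581 0.1797 0.0925] gap 0.0169 gf 31.8 F [ 1.  -3.4  5.5] -102
32.37 [0.4457 0.1841 0.0925] gap 0.0168 gf 30.7 F [ 0.8 -1.4  6.2] -112
32.77 [0.4343 0.1904 0.0924] gap 0.0172 gf 30.7 F [ 1.4 -2.7  6.8] -123
33.18 [0.4243 0.1989 0.0924] gap 0.0172 gf 29.8 F [ 2.4 -0.9  6.1] -134
33.59 [0.4157 0.209  0.0924] gap 0.017 gf 32.4 F [ 2.  -0.5  5.6] -144
34.0 [0.4096 0.2201 0.0924] gap 0.0168 gf 32.2 F [ 4.  -0.7  3.6] -155
34.4 [0.4096 0.2201 0.0924] gap 0.017 gf 32.3 F [5.5 0.1 4.3]
top post_top [([202.7, 221.0], 0.93)]
top post_foot [([206.4, 216.9], 0.97)]
top large_roll [([200.7, 200.1], 0.57), ([208.4, 216.5], 0.48)]
top small_roll [([368.0, 219.0], 0.6)]
side post_top [([213.7, 164.8], 0.62)]
side post_foot []
side large_roll []
side small_roll [([309.0, 313.0], 0.78), ([293.3, 266.9], 0.76)]
```

View pics/t5.png

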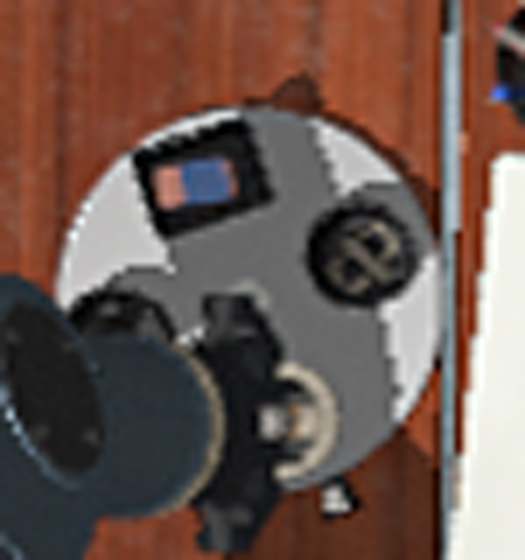

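The rolls, post and fingers line up toward the pointer at (213,230.5). I'll check the deck angle against the cup, the bin and the roll before handing in.

```bash
python3 - <<'E'
from h import *
C=np.array([.4726,.2513]); a=np.radians(-155.1)
u=lambda a,z:[*(C+.07*np.array([np.cos(a),np.sin(a)])),z]
crop=lambda p:(np.array(p)+.5-[165,160])*7
print("cup rim",crop(proj("top",u(a+np.pi/2,.076))),"bin",crop(proj("top",u(a+np.pi,.064))),"roll",crop(proj("top",u(a,.053))),"foot",proj("top",u(a,.028)))
for rr in(.118,.129): print("ptr",crop(proj("top",[*(C+rr*np.array([np.cos(a),np.sin(a)])),.033])))
st()
E
```

```text
cup rim [357.2933 247.5987] bin [189.3216 184.6464] roll [296.9538 420.7686] foot [207.7893 219.5462]
ptr [337.416  500.2929]
ptr [345.5953 518.6339]
34.9 [0.4096 0.2201 0.0924] gap 0.0164 gf 32.3 F [ 5.9 -0.7  4.1]
```

```bash
python3 - <<'E'
from h import *
print(r.finish_job())
E
```

```text
the job is handed in; nothing more can be done
None
```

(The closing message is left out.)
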